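# Open the gravity hold-down and unload the welded pad eye

### The arm

A 7-joint arm with a two-finger parallel gripper is mounted at the origin on the work surface. World frame = base frame: x ahead of the robot, y to its left, z up, the work surface at z = 0. Lengths are in m, angles in rad, forces in N, time in s.
With the tool pointing down it reaches from about 0.4 to 0.9 m from the base axis. Payload 5.5 kg.
Tool frame: the origin (TCP) lies midway between the tips of the shut fingers; the grasp point (between the pads) lies 19 mm behind it (grip_depth is the distance from the TCP to the grasp point, in m); z points along the fingers, y is the line along which they close (so a half turn about z gives the same grasp; the last joint's range is limited). The gripper opens to 92 mm and grips with 3 to 60 N. Pads are 19 mm wide; open, the fingers measure 130 mm over their backs; the gripper's body (75 mm by 190 mm) begins 47 mm behind the grasp point.
Start: joints at [1.573, 0.501, -0.427, 1.55, 0.221, 1.138, -0.21], TCP at [0.168, -0.628, 0.227] pointing down, gripper open.
Joint ranges: [-2.88, 2.88], [-0.31, 2.03], [-1.54, 1.56], [0.2, 2.42], [-1.41, 4.55], [0.19, 2.02], [-2.57, 2.57]. Speed limits (rad/s): [2.57, 2.57, 3.14, 3.14, 3.14, 3.14, 3.14].

### API

Orientations are given as a 3x3 rotation matrix whose columns are the frame's x, y, z axes.
In Python, from cell import get_state, snapshot, finish_job, recognise, outline_of, grip_depth gives the robot as it stands. The module is installed in compiled form; this text tells all that it offers.
- The arm moves only by the tool jog_arm, never from a script. Its argument "series" is a list of rows, each a list of 4 numbers: the shift along the world's x, y, z in m, then the turn about the world's z in rad. A call has 1 to 8 rows; each row is the pose to reach, as a shift and turn from the pose commanded when the call began; what a row does not reach only later rows make up. A row lasts 1/12 s, in which the tool goes at most 41.7 mm and 7.16 degrees, less where a joint would pass 70% of its speed; a pose out of reach is approached as far as the arm can. A call with a gripper value outside its range is refused whole. "fingers" is the finger opening in m, from 0 to 0.0918, set as the call begins (left out, the last holds). The fingers move at their own pace and stop on an object; the grip force is fixed at half the most. Time passes only in rows, so rows that repeat a pose let the fingers close. It gives the time, the measured TCP pose, the force, the opening and the grip force at its end, in the units of the state.
- get_state(): the state, without advancing time (a new reading comes with each control period).
- snapshot(name): name is "scene" or "top" or "wrist"; returns a dict with "pixels" (480x640x3 uint8, red, green, blue), "depth" (480x640 float32, m along the optical axis (not along the pixel's ray), 0 where there is no reading), "fx", "fy", "cx", "cy" (pixels), "extrinsics" (4x4, takes a point from world to camera coordinates). Camera axes: x right, y up, looking along -z (the intrinsics and any distortion apply to the point x, -y, -z); pixel columns grow to the right and rows downward; lengths in m; the calibration is good to about 2 mm. The wrist camera is an equidistant fisheye: a pixel r from the principal point sees the ray r / f radians off the axis. A picture is of the moment at which its call begins.
- finish_job(): hands the job in; it is judged then, once.
Trained networks look in a picture, given as the dict that the camera call returned (one of the last four; its "shot" number tells which), for a name from the list of things; names that differ only in an ending like _2 or _b are one class to them, and where a whole thing is asked for, a point or a joint stands for the part that bears it (a point fixed in the world has none). Each returns a list of dicts, best first, with "p" (0 to 1); they miss things now and then, are a little off and sometimes report something else, mostly with a low value. They report only what shows in the picture. A call takes as long as a camera call. They do not tell look-alikes from the thing itself.
- recognise(picture, name): "centre" ([x, y, z] in m, in the coordinates of the camera as it stood for that picture, good to about 4 mm: the middle of the surface that is visible of it).
- outline_of(picture, name): "mask" (480x640 bool, what is visible of it).
The state is a dict: "clock": time; "joints": joint angles; "qvel": joint speeds; "joint_efforts": joint torques, N m; "tool_pos": TCP position; "tcp_rot": TCP orientation; "wrist_force": force on the tool from outside, world axes, zero at the start; "torque": the same for the moment, N m; "gripper_width": opening from 0.0 (shut) to 1.0 (fully open); "grip_force": force on a finger pad.
Only numpy, scipy, OpenCV 4.12 (cv2) and the standard library are available. Lean on these libraries where they do the work, as an engineer would, in place of code of your own. Each camera call takes 0.05 s, during which the arm holds its last target. There are 200 camera calls.

### The job

Take the welded pad eye out of the jig: first lift the counterweighted hold-down arm by its handle bar, carry it back over its balance point and ease it down onto its rubber stop, so that it stays open by itself; do not let it drop onto the stop or force it against it. Then lift the pad eye out and set it down gently, flat on its base plate, in the free half of the steel tray beside the finished one. Leave the finished pad eye and the tools and the can where they are.

Things in the scene. Friction and masses are not known exactly. Their poses are not given: they have to be found in the camera images.
- jig: Welding jig, fixed. Steel base plate 300 x 150 x 12 mm. Origin on the table right under the hinge pin of the hold-down arm; z up, y along the hinge pin, -x from the hinge towards the handle end of the closed arm, so the arm swings in the x-z plane. The pin sits between two upright cheeks (76 mm apart over the outside, 156 mm tall).
- nest (a point): Middle of the raised nest on which the pad eye lies, top 70 mm above the table, 116 x 94 mm (x, y). Three locating blocks (10 x 10 mm, 14 mm tall) stand about 3 mm off the pad eye's base plate, two on the hinge (+x) side, one on the -y side; the other sides are open. Lift the pad eye straight up 20 mm to clear them.
- pivot (a point): Centre of the hinge pin, 130 mm above the table; axes as the jig. The arm (steel bar 24 x 20 mm, foot spindle 100 mm from the pin) turns freely about y here and will not stay halfway. A counterweight, 50 mm diameter, sits on a tail cranked up behind the pin. Open, the arm stands up to 300 mm above the table, its foot pointing forward to at most 60 mm before the pin, 225 mm up.
- grip (a point): Grip point on the axis of the handle: a round steel bar, 18 mm diameter, parallel to the pin and 155 mm from it, standing out from the arm's end to the jig's +y side; bare from 12 to 92 mm off the arm's middle plane, this point at 55 mm. 130 mm above the table at start, 50 mm or more of free room under it. The bar can turn between the fingers as the arm swings.
- holddown (a joint): Angle of the arm, rad: about 0 closed (level, foot on the pad eye's plate), growing as the handle goes up and back. At angle a the grip point is at x = -155 cos a, z = 130 + 155 sin a (mm, jig axes). 3 to 5 N at the handle lift it; it balances somewhere in 0.8 to 1.2, then falls back, pulling 2 to 5 N at the handle near the stop. It rests on the stop somewhere in 1.49 to 2.0, set anew each time.
- stop: Lock nut (30 mm diameter) 70 mm behind the pin, origin at its foot, with a screw stud and hard rubber buffer on which the counterweight lands. How far the stud is screwed out is not reported: feel for the landing. 1 N pushed at the handle adds 2 to 3 N on the buffer (0.025 mm per N); at rest it carries 3 to 13 N. Over 22 N is too much; so is letting the arm fall (over 0.4 rad/s beyond 1.45 rad).
- padeye: The welded pad eye in the jig, plain steel, 0.5 to 0.75 kg. Base plate 90 x 70 x 8 mm; origin at the centre of its underside, x along the 90 mm side, z up. Upright eye plate on it parallel to x, 12 mm thick, middle plane at y = -8 mm, 48 mm wide, round top 60 mm above the underside, 16 mm hole at 36 mm. Pinch it across (along y) from above, 40 to 46 mm above the underside.
- tray: Open steel tray fixed on the table, 250 (x) x 150 (y) x 35 mm tall, walls and floor 3 mm; origin at the centre of its underside. The finished pad eye stands in its +x half; its -x half is free: the point x = -62 mm, y = 0 is the middle of the free half.
- finished_padeye: An identical pad eye, already unloaded, standing in the tray's +x half. Leave it alone.
- chipping_hammer: Chipping hammer, 260 mm long, 25 mm high, lying on the table. Bystander.
- wire_brush: Wire brush with wooden back, 260 mm long, 42 mm high, lying on the table. Bystander.
- spray_can: Spray can, 65 mm diameter, 192 mm tall, standing on the table beyond the work. Bystander.
Things that resemble listed ones, but are neither listed nor needed, are in the scene too. What is shaped like the padeye but red is not meant.

How it is judged:
On the way:
1. the hold-down arm rests open on its stop by itself, not touched by the robot, with the pad eye still in the jig (value of joint holddown above 1.4 rad and velocity of joint holddown between -0.05 and 0.05 rad/s and contact force between stop and anything else above 1 N and contact force between the fingers and anything else below 0.1 N and distance of padeye from where it was at the start of the episode below 0.015 m), for 0.2 s.
At the end, for the whole second after the job is handed in: The hold-down arm rests open on its stop by itself (angle above 1.4 rad, still). The pad eye from the jig lies still, flat on the tray's floor (underside within 4 mm of the floor, upright within 0.06 rad) with its centre in the tray's free -x half (20 to 125 mm from the tray's middle) (value of joint holddown above 1.4 rad and velocity of joint holddown between -0.05 and 0.05 rad/s and x of padeye in the frame of tray between -0.125 and -0.02 m and y of padeye in the frame of tray between -0.06 and 0.06 m and z of padeye in the frame of tray below 0.007 m and angle between padeye's own z axis and vertical below 0.06 rad and linear speed of padeye below 0.02 m/s); the robot touches nothing.
It fails at once if the arm was let fall (over 0.4 rad/s beyond 1.45 rad), or dropped or forced onto its stop (over 22 N on the rubber buffer) (contact force between stop and anything else above 22 N or (value of joint holddown above 1.45 rad and velocity of joint holddown above 0.4 rad/s)).
It fails at once if the pad eye was dragged from under the closed hold-down (moved over 15 mm while the arm was below 1.3 rad) (distance of padeye from where it was at the start of the episode above 0.015 m and value of joint holddown below 1.3 rad).
It fails at once if the pad eye was dropped (faster than 0.4 m/s with no finger on it) (linear speed of padeye above 0.4 m/s and contact force between the fingers and padeye below 0.05 N).
It fails at once if the finished pad eye was shifted over 15 mm, or the hammer, brush or can over 20 mm (distance of finished_padeye from where it was at the start of the episode above 0.015 m or distance of any of chipping_hammer, wire_brush, spray_can from where it was at the start of the episode above 0.02 m).
It also fails if it takes over 72 s, if anything falls off the work surface, if the arm or the gripper's body presses on something with over 40 N, if the wrist force passes 120 N, or if a joint passes its speed limit or range.

## Working session

There is one attempt and no reset: what is moved stays moved. The work goes in short steps, Python scripts to look and compute and a tool call to move; the robot and the scene stay as the last step left them, time stands still between calls to the robot, and variables do not carry over. Pictures are saved under pics/ and viewed, at most 10 in all, crops included, and the job is handed in when it is done.

Besides the shell and the picture viewer there is one more tool, called by a JSON object that holds its "name" and its "arguments". jog_arm: Moves the arm, as the interface text tells. Its arguments: {"type":"object","properties":{"series":{"type":"array","items":{"type":"array","items":{"type":"number"}}},"fingers":{"type":"number"}},"required":["series"]}

```bash
mkdir -p pics; cat > h.py <<'E'
import numpy as np, cv2
from cell import *
def w(p,c):
    E=np.array(p["extrinsics"]); return np.linalg.inv(E)@np.r_[c,1]
def cloud(p):
    d=p["depth"]; v,u=np.mgrid[0:480,0:640]
    c=np.stack([(u-p["cx"])/p["fx"]*d,-(v-p["cy"])/p["fy"]*d,-d,np.ones_like(d)],-1)
    return (c@np.linalg.inv(np.array(p["extrinsics"])).T)[...,:3]
def save(p,n): cv2.imwrite(f"pics/{n}.png",p["pixels"][...,::-1])
E
python3 - <<'E'
from h import *
np.set_printoptions(precision=3,suppress=True)
s=get_state();print(s["clock"],s["tool_pos"],s["tcp_rot"],s["wrist_force"],grip_depth)
for n in ("top","scene"):
    p=snapshot(n); save(p,n); np.savez(f"{n}.npz",cl=cloud(p),d=p["depth"])
    for t in ("jig","nest","pivot","grip","holddown","stop","padeye","tray","finished_padeye","chipping_hammer","wire_brush","spray_can"):
        try: print(n,t,[(round(r["p"],2),w(p,r["centre"])[:3]) for r in recognise(p,t)[:4]])
        except Exception as e: print(t,e)
E
```

```text
0.0 [ 0.167 -0.627  0.226] [[ 0.966  0.258 -0.   ]
 [ 0.258 -0.966  0.002]
 [ 0.    -0.002 -1.   ]] [ 0.02   0.172 -1.363] 0.0188
top jig [(0.57, array([ 0.559, -0.139,  0.019]))]
top nest [(0.61, array([ 0.562, -0.14 ,  0.017]))]
top pivot [(0.57, array([ 0.561, -0.14 ,  0.02 ]))]
top grip [(0.64, array([ 0.567, -0.142,  0.142]))]
top holddown [(0.62, array([ 0.566, -0.145,  0.14 ])), (0.3, array([ 0.568,  0.198, -0.   ]))]
top stop [(0.36, array([ 0.667, -0.145,  0.05 ])), (0.17, array([0.645, 0.196, 0.011]))]
top padeye [(0.93, array([0.618, 0.026, 0.01 ])), (0.8, array([ 0.311, -0.227,  0.009])), (0.76, array([0.365, 0.064, 0.006])), (0.74, array([ 0.486, -0.169,  0.076]))]
top tray [(0.97, array([0.568, 0.198, 0.001]))]
top finished_padeye [(0.65, array([0.645, 0.191, 0.011]))]
top chipping_hammer [(0.67, array([0.546, 0.447, 0.018]))]
top wire_brush [(0.94, array([ 0.492, -0.429,  0.041]))]
top spray_can [(0.89, array([ 0.746, -0.011,  0.151])), (0.48, array([0.643, 0.195, 0.016]))]
scene jig [(0.78, array([ 0.623, -0.166,  0.012]))]
scene nest [(0.77, array([ 0.625, -0.162,  0.012])), (0.58, array([ 0.782, -0.022,  0.127]))]
scene pivot [(0.94, array([ 0.628, -0.164,  0.011]))]
scene grip [(0.64, array([ 0.618, -0.149,  0.141]))]
scene holddown [(0.98, array([ 0.62 , -0.147,  0.137])), (0.56, array([ 0.52 , -0.455,  0.043]))]
scene stop [(0.51, array([ 0.68 , -0.163,  0.042])), (0.41, array([0.664, 0.186, 0.007]))]
scene padeye [(0.89, array([ 0.497, -0.18 ,  0.076])), (0.57, array([0.38 , 0.055, 0.007])), (0.56, array([0.626, 0.006, 0.007]))]
scene tray [(0.57, array([0.574, 0.193, 0.002]))]
scene finished_padeye [(0.69, array([0.664, 0.185, 0.009])), (0.68, array([ 0.627, -0.162,  0.01 ]))]
scene chipping_hammer [(0.82, array([0.532, 0.44 , 0.008]))]
scene wire_brush [(0.7, array([ 0.523, -0.454,  0.042]))]
scene spray_can [(0.57, array([ 0.782, -0.025,  0.124]))]
```

View pics/top.png

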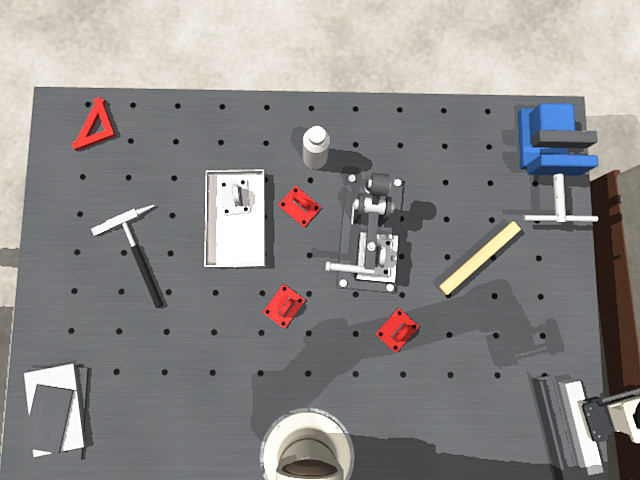

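View pics/scene.png

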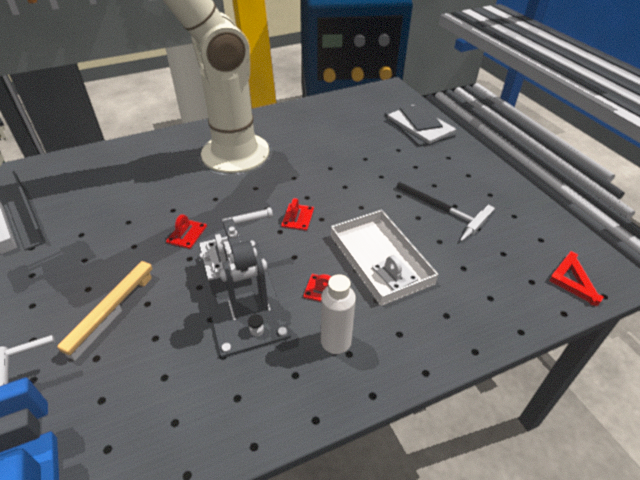

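The top view shows the jig with its hinge at about (372,205), the handle bar from (328,267) to (365,270) and the counterweight at (378,184). The tray is at (236,218), with the finished pad eye in its upper half. The scene view agrees, and the red look-alikes are at (300,205), (285,305) and (398,330).

```bash
python3 - <<'E'
from h import *
np.set_printoptions(precision=4,suppress=True)
c=np.load("top.npz")["cl"]; s=np.load("scene.npz")["cl"]
for n,cl in (("top",c),("scene",s)):
    m=lambda x0,x1,y0,y1,z0,z1:cl[(cl[...,0]>x0)&(cl[...,0]<x1)&(cl[...,1]>y0)&(cl[...,1]<y1)&(cl[...,2]>z0)&(cl[...,2]<z1)]
    # handle
    P=m(.40,.54,-.14,-.03,.12,.16)
    if len(P)>10:
        vx,vy,x0,y0=cv2.fitLine(P[:,:2].astype(np.float32),cv2.DIST_HUBER,0,.01,.01).ravel()
        print(n,"handle",len(P),P.min(0),P.max(0),"yaw",np.arctan2(-vx*np.sign(vy),abs(vy)),x0,y0)
    # base plate
    P=m(.3,.8,-.30,-.0,.008,.016)
    r=cv2.minAreaRect(P[:,:2].astype(np.float32)*1000); print("plate",len(P),r)
    P=m(.40,.8,.05,.35,.028,.042)
    P=P[:, :2].astype(np.float32)*1000; print("tray",len(P),cv2.minAreaRect(P))
    P=m(.40,.8,-.30,0,.14,.26); print("high",P.min(0),P.max(0))
    P=m(.40,.6,-.30,-.05,.072,.085); print("padplate",len(P),cv2.minAreaRect(P[:,:2].astype(np.float32)*1000))
    P=m(.40,.55,-.30,-.16,.10,.1345); print("eye",len(P),P.min(0),P.max(0))
    # pin / arm
    P=m(.48,.6,-.18,-.12,.136,.146); print("arm",len(P),np.median(P,0), cv2.fitLine(P[:,:2].astype(np.float32),cv2.DIST_HUBER,0,.01,.01).ravel() if len(P)>5 else 0)
E
```

```text
top handle 494 [ 0.4427 -0.1399  0.1218] [ 0.539  -0.038   0.1582] yaw 0.19052848 0.4602977 -0.09729878
plate 2704 ((549.1710205078125, -150.44677734375), (496.4918212890625, 297.61248779296875), 0.5471543669700623)
tray 522 ((589.226318359375, 191.84072875976562), (251.5687713623047, 150.83924865722656), 1.3245748281478882)
high [ 0.4446 -0.1966  0.14  ] [ 0.7808 -0.      0.2361]
padplate 608 ((514.263671875, -168.54893493652344), (175.78404235839844, 99.99832916259766), 4.960947036743164)
eye 118 [ 0.4644 -0.1797  0.1006] [ 0.5111 -0.1663  0.1339]
arm 468 [ 0.5515 -0.1467  0.14  ] [ 0.9952 -0.0978  0.5472 -0.1476]
scene handle 402 [ 0.446  -0.14    0.1212] [ 0.5348 -0.0396  0.154 ] yaw 0.03283854 0.46320307 -0.09553589
plate 3815 ((548.751708984375, -129.76971435546875), (506.8215026855469, 249.6064453125), 4.102404594421387)
tray 615 ((590.0729370117188, 190.99221801757812), (256.3985900878906, 153.63479614257812), 1.4901304244995117)
high [ 0.4587 -0.1982  0.14  ] [ 0.7957 -0.      0.2319]
padplate 486 ((524.1094970703125, -171.62802124023438), (165.16561889648438, 69.4620590209961), 10.481719017028809)
eye 112 [ 0.4743 -0.182   0.1006] [ 0.5159 -0.1678  0.1305]
arm 162 [ 0.5168 -0.1472  0.1381] [ 0.9573 -0.2891  0.5215 -0.1468]
```

```bash
python3 - <<'E'
from h import *
np.set_printoptions(precision=4,suppress=True)
for n in ("top","scene"):
    cl=np.load(n+".npz")["cl"]
    m=lambda x0,x1,y0,y1,z0,z1:cl[(cl[...,0]>x0)&(cl[...,0]<x1)&(cl[...,1]>y0)&(cl[...,1]<y1)&(cl[...,2]>z0)&(cl[...,2]<z1)].astype(np.float32)
    P=m(.43,.482,-.13,-.03,.125,.16)
    l=cv2.fitLine(P[:,:2],cv2.DIST_HUBER,0,.001,.001).ravel()
    print(n,"handle",len(P),P.min(0),P.max(0),l,"top z",np.percentile(P[:,2],[50,90]))
    for y in (-.12,-.1,-.08,-.06,-.045):
        Q=P[abs(P[:,1]-y)<.008]; print(y,Q[:,0].min(),Q[:,0].max(),Q[:,2].max())
    P=m(.40,.72,-.25,-.05,.009,.0155); a=np.int32((P[:,:2]-[.3,-.3])*500)
    im=np.zeros((300,300),np.uint8); im[a[:,1],a[:,0]]=255; im=cv2.morphologyEx(im,cv2.MORPH_CLOSE,np.ones((7,7)))
    k,L,st,_=cv2.connectedComponentsWithStats(im); j=1+st[1:,4].argmax()
    Q=P[L[a[:,1],a[:,0]]==j]; print("plate",len(Q),Q.min(0),Q.max(0),cv2.minAreaRect(Q[:,:2]*1000))
    P=m(.5,.68,-.25,-.05,.147,.16); print("cheeks",len(P),P.min(0),P.max(0),cv2.minAreaRect(P[:,:2]*1000))
    P=m(.43,.57,-.25,-.05,.074,.083); print("padplate",len(P),P.min(0),P.max(0))
E
```

```text
top handle 317 [ 0.4427 -0.13    0.1258] [ 0.4726 -0.038   0.1483] [ 0.0514  0.9987  0.4548 -0.0682] top z [0.1364 0.1408]
-0.12 0.44268903 0.4594319 0.14170939
-0.1 0.44452178 0.46178225 0.1418306
-0.08 0.44643182 0.4635064 0.14233881
-0.06 0.44712046 0.4659951 0.14302103
-0.045 0.44634283 0.4674194 0.14828986
plate 1087 [ 0.473  -0.1634  0.009 ] [ 0.7117 -0.0695  0.0155] ((592.5006713867188, -118.63551330566406), (73.22399139404297, 238.54347229003906), 82.58200073242188)
cheeks 263 [ 0.5001 -0.1908  0.147 ] [ 0.6267 -0.1122  0.1596] ((561.6069946289062, -147.953125), (76.53958129882812, 124.43854522705078), 83.9078369140625)
padplate 444 [ 0.4311 -0.2144  0.074 ] [ 0.5445 -0.1244  0.0829]
scene handle 293 [ 0.4473 -0.1294  0.1251] [ 0.4731 -0.0396  0.1416] [ 0.094   0.9956  0.4626 -0.0818] top z [0.1341 0.1376]
-0.12 0.44726387 0.46412662 0.1390322
-0.1 0.44959944 0.4666544 0.14127325
-0.08 0.45134774 0.4672714 0.13755272
-0.06 0.45337412 0.46917468 0.13787994
-0.045 0.45342407 0.47305152 0.14163561
plate 2969 [ 0.4063 -0.2441  0.009 ] [ 0.7183 -0.0818  0.0155] ((562.605712890625, -159.26470947265625), (149.2566375732422, 301.9023132324219), 85.50192260742188)
cheeks 172 [ 0.501  -0.1914  0.1471] [ 0.6285 -0.1144  0.1576] ((564.206298828125, -149.81463623046875), (75.95276641845703, 127.3857421875), 86.0180892944336)
padplate 437 [ 0.4431 -0.2133  0.074 ] [ 0.5477 -0.1493  0.0825]
```

{"name": "jog_arm", "arguments": {"series": [[0.03,0.04,0.02,0.12],[0.06,0.08,0.04,0.24],[0.09,0.12,0.06,0.36],[0.11,0.155,0.08,0.48],[0.13,0.19,0.1,0.6],[0.15,0.225,0.12,0.72],[0.15,0.26,0.12,0.84],[0.15,0.29,0.12,0.96]]}}

```text
clock: 1.97
tool_pos: [0.3166, -0.3583, 0.3452]
tcp_rot: [[0.336, 0.942, 0.002], [0.942, -0.336, -0.002], [-0.001, 0.003, -1.0]]
wrist_force: [1.2, 0.4, -0.2]
gripper_width: 1.002
grip_force: 0.0
```

{"name": "jog_arm", "arguments": {"series": [[0.017,0.034,-0.01,0.04],[0.034,0.068,-0.02,0.08],[0.051,0.102,-0.03,0.12],[0.069,0.137,-0.04,0.16],[0.086,0.171,-0.05,0.2],[0.103,0.206,-0.06,0.25],[0.12,0.24,-0.08,0.25],[0.138,0.272,-0.1,0.25]], "fingers": 0.055}}

```text
clock: 2.63
tool_pos: [0.4527, -0.0873, 0.2445]
tcp_rot: [[0.1, 0.995, 0.002], [0.995, -0.1, -0.002], [-0.002, 0.003, -1.0]]
wrist_force: [-0.4, -0.2, 0.1]
gripper_width: 0.599
grip_force: 0.0
```

{"name": "jog_arm", "arguments": {"series": [[0,0,0,0],[0,0,0,0],[0,0,0,0]]}}

```text
clock: 2.88
tool_pos: [0.4516, -0.0889, 0.2442]
tcp_rot: [[0.099, 0.995, -0.0], [0.995, -0.099, 0.0], [-0.0, -0.0, -1.0]]
wrist_force: [1.0, -0.3, 0.2]
gripper_width: 0.599
grip_force: 0.0
```

```bash
python3 - <<'E'
from h import *
np.set_printoptions(precision=4,suppress=True)
s=get_state();print(s["clock"],s["tool_pos"],s["tcp_rot"],s["wrist_force"])
p=snapshot("wrist"); save(p,"w1")
d=p["depth"]; v,u=np.mgrid[0:480,0:640]
dx,dy=(u-p["cx"])/p["fx"],(v-p["cy"])/p["fy"]; th=np.hypot(dx,dy)+1e-9; k=np.tan(th)/th
c=np.stack([dx*k*d,-dy*k*d,-d,np.ones_like(d)],-1)@np.linalg.inv(np.array(p["extrinsics"])).T
np.save("w1.npy",c); cl=c[...,:3]
P=cl[(d>0)&(cl[...,0]>.43)&(cl[...,0]<.49)&(cl[...,1]>-.13)&(cl[...,1]<-.03)&(cl[...,2]>.12)&(cl[...,2]<.15)].astype(np.float32)
print(len(P),P.min(0),P.max(0),cv2.fitLine(P[:,:2],cv2.DIST_HUBER,0,.001,.001).ravel())
for y in (-.11,-.095,-.08,-.065,-.05):
    Q=P[abs(P[:,1]-y)<.006]
    if len(Q): print(y,len(Q),Q[:,0].min(),Q[:,0].max(),Q[:,2].max(),Q[Q[:,2].argsort()[-5:],0].mean())
E
```

```text
2.8833 [ 0.4516 -0.0889  0.2442] [[ 0.0988  0.9951 -0.0005]
 [ 0.9951 -0.0988  0.    ]
 [-0.     -0.0005 -1.    ]] [ 1.0424 -0.3104  0.2189]
3371 [ 0.4438 -0.13    0.1209] [ 0.4899 -0.0367  0.1431] [ 0.0294  0.9996  0.4573 -0.0859]
-0.11 358 0.44488597 0.4632508 0.14053276 0.45414004
-0.095 378 0.44599387 0.46452743 0.14047827 0.4553585
-0.08 388 0.44751456 0.4659195 0.14045867 0.45521966
-0.065 391 0.44834778 0.46643946 0.14084385 0.45762038
-0.05 422 0.4471738 0.4707308 0.14291194 0.45860252
```

{"name": "jog_arm", "arguments": {"series": [[0.0045,0.003,-0.03,0.01],[0.0045,0.003,-0.06,0.01],[0.0045,0.003,-0.09,0.01],[0.0045,0.003,-0.115,0.01],[0.0045,0.003,-0.127,0.01],[0.0045,0.003,-0.132,0.01],[0.0045,0.003,-0.132,0.01],[0.0045,0.003,-0.132,0.01]]}}

```text
clock: 3.6
tool_pos: [0.4572, -0.0865, 0.1134]
tcp_rot: [[0.091, 0.996, 0.002], [0.996, -0.091, -0.001], [-0.001, 0.002, -1.0]]
wrist_force: [0.1, 0.4, 0.9]
gripper_width: 0.6
grip_force: 0.0
```

{"name": "jog_arm", "arguments": {"series": [[0,0,0,0],[0,0,0,0],[0,0,0,0],[0,0,0,0],[0,0,0,0],[0,0,0,0]], "fingers": 0.005}}

```text
clock: 4.1
tool_pos: [0.4563, -0.0858, 0.1124]
tcp_rot: [[0.09, 0.996, 0.0], [0.996, -0.09, -0.0], [-0.0, 0.0, -1.0]]
wrist_force: [0.1, 0.2, -0.4]
gripper_width: 0.215
grip_force: 0.0
```

{"name": "jog_arm", "arguments": {"series": [[0,0,0,0],[0,0,0,0],[0,0,0,0],[0.0,0,0.003,0],[0.0002,0,0.0075,0],[0.0008,-0.0001,0.0155,0],[0.0017,-0.0002,0.0232,0],[0.0031,-0.0003,0.0308,0]]}}

```text
clock: 4.77
tool_pos: [0.4587, -0.086, 0.1435]
tcp_rot: [[0.09, 0.996, -0.001], [0.996, -0.09, 0.0], [0.0, -0.001, -1.0]]
wrist_force: [-0.7, -0.5, -5.7]
gripper_width: 0.183
grip_force: 30.0
```

{"name": "jog_arm", "arguments": {"series": [[0.0038,-0.0003,0.015,0],[0.0091,-0.0008,0.0296,0],[0.0159,-0.0014,0.0435,0],[0.024,-0.0021,0.0567,0],[0.0333,-0.003,0.0691,0],[0.0439,-0.0039,0.0804,0],[0.0556,-0.005,0.0906,0],[0.0682,-0.0061,0.0996,0]]}}

```text
clock: 5.43
tool_pos: [0.5204, -0.0912, 0.2442]
tcp_rot: [[0.089, 0.996, -0.016], [0.996, -0.089, -0.002], [-0.004, -0.016, -1.0]]
wrist_force: [-20.7, 1.8, 22.9]
gripper_width: 0.186
grip_force: 30.0
```

{"name": "jog_arm", "arguments": {"series": [[0,0,0,0],[0,0,0,0]]}}

```text
clock: 5.6
tool_pos: [0.5252, -0.0915, 0.2467]
tcp_rot: [[0.089, 0.996, -0.006], [0.996, -0.089, -0.003], [-0.003, -0.005, -1.0]]
wrist_force: [-21.0, 1.1, 29.8]
gripper_width: 0.186
grip_force: 30.0
```

{"name": "jog_arm", "arguments": {"series": [[-0.0012,0.0001,0.002,0],[-0.0024,0.0002,0.004,0],[-0.0024,0.0002,0.004,0],[-0.0024,0.0002,0.004,0]]}}

```text
clock: 5.93
tool_pos: [0.5253, -0.0915, 0.2471]
tcp_rot: [[0.09, 0.996, 0.001], [0.996, -0.09, 0.0], [0.001, 0.001, -1.0]]
wrist_force: [1.7, 0.6, -2.5]
gripper_width: 0.187
grip_force: 30.0
```

{"name": "jog_arm", "arguments": {"series": [[0.0071,-0.0006,0.0045,0],[0.0153,-0.0014,0.0089,0],[0.0223,-0.002,0.0123,0],[0.0294,-0.0026,0.0153,0],[0.0367,-0.0033,0.0179,0],[0.0441,-0.004,0.0201,0],[0.0441,-0.004,0.0201,0],[0.0441,-0.004,0.0201,0]]}}

```text
clock: 6.6
tool_pos: [0.5706, -0.096, 0.2672]
tcp_rot: [[0.09, 0.996, 0.002], [0.996, -0.09, 0.0], [0.0, 0.002, -1.0]]
wrist_force: [-0.7, -0.2, 3.3]
gripper_width: 0.185
grip_force: 30.0
```

{"name": "jog_arm", "arguments": {"series": [[-0.002,0.0002,0,0],[-0.002,0.0002,0,0],[-0.002,0.0002,0,0]], "fingers": 0.022}}

```text
clock: 6.85
tool_pos: [0.5672, -0.0958, 0.2667]
tcp_rot: [[0.09, 0.996, 0.001], [0.996, -0.09, -0.0], [-0.0, 0.001, -1.0]]
wrist_force: [1.5, 0.7, 0.5]
gripper_width: 0.239
grip_force: 0.7
```

{"name": "jog_arm", "arguments": {"series": [[-0.003,0.0003,0,0],[-0.003,0.0003,0,0],[-0.003,0.0003,0,0]], "fingers": 0.028}}

```text
clock: 7.1
tool_pos: [0.5639, -0.0956, 0.2667]
tcp_rot: [[0.09, 0.996, -0.0], [0.996, -0.09, -0.0], [-0.0, -0.0, -1.0]]
wrist_force: [0.7, 0.6, 0.3]
gripper_width: 0.305
grip_force: 0.8
```

{"name": "jog_arm", "arguments": {"series": [[-0.003,0.0003,0,0],[-0.005,0.0005,0,0],[-0.006,0.0005,0,0],[-0.006,0.0005,0,0],[-0.006,0.0005,0,0]], "fingers": 0.04}}

```text
clock: 7.52
tool_pos: [0.5582, -0.0951, 0.2668]
tcp_rot: [[0.09, 0.996, 0.0], [0.996, -0.09, -0.0], [-0.0, 0.0, -1.0]]
wrist_force: [1.7, -0.0, 0.8]
gripper_width: 0.435
grip_force: 0.8
```

{"name": "jog_arm", "arguments": {"series": [[0.002,-0.0002,0.0005,0],[0.0045,-0.0004,0.001,0],[0.007,-0.0006,0.0015,0],[0.0095,-0.0009,0.002,0],[0.012,-0.0011,0.0025,0],[0.0145,-0.0013,0.003,0],[0.017,-0.0015,0.0035,0],[0.0185,-0.0017,0.004,0]]}}

```text
clock: 8.18
tool_pos: [0.5771, -0.0966, 0.2706]
tcp_rot: [[0.09, 0.996, 0.0], [0.996, -0.09, 0.0], [0.0, 0.0, -1.0]]
wrist_force: [3.4, -0.7, -2.1]
gripper_width: 0.434
grip_force: 1.1
```

{"name": "jog_arm", "arguments": {"series": [[0.001,-0.0001,0,0],[0.002,-0.0002,0,0],[0.003,-0.0003,0,0],[0.004,-0.0004,0,0],[0.005,-0.0005,0,0],[0.006,-0.0005,0,0],[0.007,-0.0006,0,0],[0.008,-0.0007,0,0]]}}

```text
clock: 8.85
tool_pos: [0.585, -0.0973, 0.271]
tcp_rot: [[0.09, 0.996, 0.001], [0.996, -0.09, 0.0], [0.0, 0.001, -1.0]]
wrist_force: [1.7, 0.6, 1.8]
gripper_width: 0.438
grip_force: 1.2
```

{"name": "jog_arm", "arguments": {"series": [[0.001,-0.0001,0,0],[0.002,-0.0002,0,0],[0.003,-0.0003,0,0],[0.004,-0.0004,0,0],[0.005,-0.0005,0,0],[0.006,-0.0005,0,0],[0.007,-0.0006,0,0],[0.008,-0.0007,0,0]]}}

```text
clock: 9.52
tool_pos: [0.5929, -0.098, 0.2707]
tcp_rot: [[0.09, 0.996, 0.0], [0.996, -0.09, 0.0], [0.0, 0.0, -1.0]]
wrist_force: [2.9, 0.1, 2.1]
gripper_width: 0.437
grip_force: 1.3
```

{"name": "jog_arm", "arguments": {"series": [[0.001,-0.0001,0,0],[0.002,-0.0002,0,0],[0.003,-0.0003,0,0],[0.004,-0.0004,0,0],[0.005,-0.0005,0,0],[0.006,-0.0005,0,0],[0.007,-0.0006,0,0],[0.008,-0.0007,0,0]]}}

```text
clock: 10.18
tool_pos: [0.6006, -0.0987, 0.2705]
tcp_rot: [[0.09, 0.996, -0.0], [0.996, -0.09, 0.0], [0.0, -0.0, -1.0]]
wrist_force: [2.2, 1.0, 0.4]
gripper_width: 0.441
grip_force: 1.4
```

{"name": "jog_arm", "arguments": {"series": [[0.001,-0.0001,0,0],[0.002,-0.0002,0,0],[0.003,-0.0003,0,0],[0.004,-0.0004,0,0],[0.005,-0.0005,0,0],[0.006,-0.0005,0,0],[0.007,-0.0006,0,0],[0.008,-0.0007,0,0]]}}

```text
clock: 10.85
tool_pos: [0.6087, -0.0997, 0.2706]
tcp_rot: [[0.09, 0.996, -0.0], [0.996, -0.09, -0.0], [-0.0, -0.0, -1.0]]
wrist_force: [2.0, -0.2, -2.2]
gripper_width: 0.438
grip_force: 1.4
```

{"name": "jog_arm", "arguments": {"series": [[0.001,-0.0001,0,0],[0.002,-0.0002,0,0],[0.003,-0.0003,-0.0005,0],[0.004,-0.0004,-0.0005,0],[0.005,-0.0005,-0.0005,0],[0.006,-0.0005,-0.001,0],[0.007,-0.0006,-0.001,0],[0.008,-0.0007,-0.001,0]]}}

```text
clock: 11.52
tool_pos: [0.6168, -0.1004, 0.2698]
tcp_rot: [[0.09, 0.996, 0.0], [0.996, -0.09, -0.0], [-0.0, 0.0, -1.0]]
wrist_force: [3.2, -0.6, -1.5]
gripper_width: 0.437
grip_force: 1.5
```

{"name": "jog_arm", "arguments": {"series": [[0.001,-0.0001,0,0],[0.002,-0.0002,0,0],[0.003,-0.0003,-0.0005,0],[0.004,-0.0004,-0.0005,0],[0.005,-0.0005,-0.0005,0],[0.006,-0.0005,-0.001,0],[0.007,-0.0006,-0.001,0],[0.008,-0.0007,-0.001,0]]}}

```text
clock: 12.18
tool_pos: [0.6247, -0.1008, 0.2686]
tcp_rot: [[0.09, 0.996, -0.0], [0.996, -0.09, 0.0], [0.0, -0.0, -1.0]]
wrist_force: [3.3, -2.0, -2.0]
gripper_width: 0.434
grip_force: 1.5
```

{"name": "jog_arm", "arguments": {"series": [[0.001,-0.0001,0,0],[0.002,-0.0002,0,0],[0.003,-0.0003,-0.0005,0],[0.004,-0.0004,-0.001,0],[0.005,-0.0005,-0.001,0],[0.006,-0.0005,-0.001,0],[0.007,-0.0006,-0.0015,0],[0.008,-0.0007,-0.0015,0]]}}

```text
clock: 12.85
tool_pos: [0.6327, -0.1013, 0.2671]
tcp_rot: [[0.09, 0.996, -0.0], [0.996, -0.09, 0.0], [0.0, -0.0, -1.0]]
wrist_force: [2.9, -0.2, -2.0]
gripper_width: 0.435
grip_force: 1.5
```

{"name": "jog_arm", "arguments": {"series": [[0.001,-0.0001,0,0],[0.002,-0.0002,0,0],[0.003,-0.0003,-0.0005,0],[0.004,-0.0004,-0.001,0],[0.005,-0.0005,-0.001,0],[0.006,-0.0005,-0.0015,0],[0.007,-0.0006,-0.0015,0],[0.008,-0.0007,-0.002,0]]}}

```text
clock: 13.52
tool_pos: [0.6408, -0.1022, 0.2652]
tcp_rot: [[0.09, 0.996, 0.0], [0.996, -0.09, 0.0], [0.0, 0.0, -1.0]]
wrist_force: [3.3, -1.0, -1.7]
gripper_width: 0.437
grip_force: 1.8
```

{"name": "jog_arm", "arguments": {"series": [[0.001,-0.0001,0,0],[0.002,-0.0002,-0.0005,0],[0.003,-0.0003,-0.001,0],[0.004,-0.0004,-0.001,0],[0.005,-0.0005,-0.0015,0],[0.006,-0.0005,-0.0015,0],[0.007,-0.0006,-0.002,0],[0.008,-0.0007,-0.0025,0]]}}

```text
clock: 14.18
tool_pos: [0.648, -0.1031, 0.2625]
tcp_rot: [[0.09, 0.996, -0.002], [0.996, -0.09, -0.0], [-0.001, -0.002, -1.0]]
wrist_force: [0.4, -0.1, 0.8]
gripper_width: 0.438
grip_force: 0.0
```

{"name": "jog_arm", "arguments": {"series": [[0.001,-0.0001,0,0],[0.002,-0.0002,-0.0005,0],[0.003,-0.0003,-0.001,0],[0.004,-0.0004,-0.001,0],[0.005,-0.0005,-0.0015,0],[0.006,-0.0005,-0.002,0],[0.007,-0.0006,-0.002,0],[0.008,-0.0007,-0.0025,0]]}}

```text
clock: 14.85
tool_pos: [0.6568, -0.1036, 0.2602]
tcp_rot: [[0.09, 0.996, 0.0], [0.996, -0.09, 0.0], [0.0, 0.0, -1.0]]
wrist_force: [1.0, -0.4, -0.7]
gripper_width: 0.435
grip_force: 0.0
```

{"name": "jog_arm", "arguments": {"series": [[0,0,0,0],[0,0,0,0],[0,0,0.01,0],[0,0,0.03,0],[0,0,0.055,0],[0,0,0.08,0],[0,0,0.1,0],[0,0,0.1,0]], "fingers": 0.055}}

```text
clock: 15.52
tool_pos: [0.6587, -0.1029, 0.3664]
tcp_rot: [[0.09, 0.996, 0.008], [0.996, -0.09, -0.001], [0.0, 0.008, -1.0]]
wrist_force: [1.6, 0.4, 1.5]
gripper_width: 0.598
grip_force: 0.0
```

```bash
cat >> h.py <<'E'
def wcloud(p):
    d=p["depth"]; v,u=np.mgrid[0:480,0:640]
    dx,dy=(u-p["cx"])/p["fx"],(v-p["cy"])/p["fy"]; th=np.hypot(dx,dy)+1e-9; k=np.tan(th)/th
    return (np.stack([dx*k*d,-dy*k*d,-d,np.ones_like(d)],-1)@np.linalg.inv(np.array(p["extrinsics"])).T)[...,:3]
E
python3 - <<'E'
from h import *
np.set_printoptions(precision=4,suppress=True)
s=get_state();print(s["clock"],s["tool_pos"],s["joints"],s["wrist_force"])
p=snapshot("top"); save(p,"top2"); cl=cloud(p)
def m(x0,x1,y0,y1,z0,z1): return cl[(cl[...,0]>x0)&(cl[...,0]<x1)&(cl[...,1]>y0)&(cl[...,1]<y1)&(cl[...,2]>z0)&(cl[...,2]<z1)].astype(np.float32)
P=m(.42,.55,-.25,-.08,.074,.085); print("plate",len(P),P.min(0),P.max(0),cv2.minAreaRect(P[:,:2]*1000))
P=m(.42,.55,-.25,-.08,.09,.14); print("eye",len(P),P.min(0),P.max(0))
if len(P)>10: print(cv2.minAreaRect(P[:,:2]*1000),P[P[:,2]>.125].mean(0))
cv2.imwrite("pics/crop.png",cv2.resize(p["pixels"][150:310,300:440,::-1],None,fx=4,fy=3.7))
E
```

```text
15.5167 [ 0.6587 -0.1029  0.3664] [ 0.6875  0.5459 -0.9081  1.3153  0.4256  1.4697 -0.2753] [1.6178 0.3842 1.5268]
plate 875 [ 0.4314 -0.2164  0.074 ] [ 0.5464 -0.1198  0.085 ] ((488.6600341796875, -168.0185089111328), (91.17727661132812, 112.34358215332031), 84.44578552246094)
eye 135 [ 0.4638 -0.1808  0.09  ] [ 0.5105 -0.1655  0.1344]
((487.02996826171875, -173.46395874023438), (12.557186126708984, 45.98882293701172), 84.86083221435547) [ 0.4895 -0.1731  0.1285]
```

View pics/crop.png

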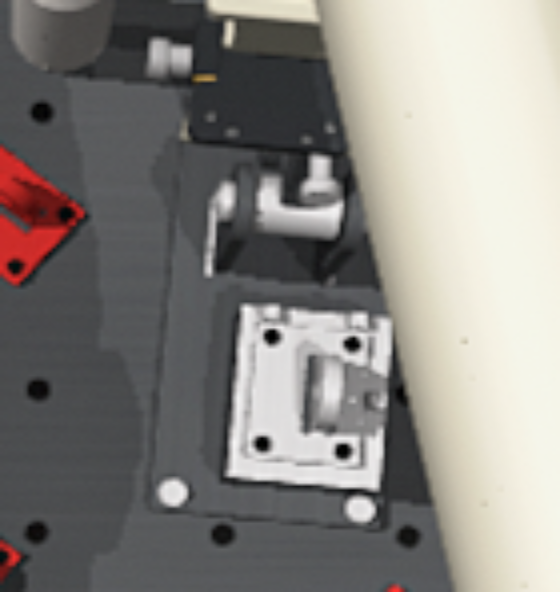

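The crop shows the arm standing open at the hinge, around (280,190). The bare pad eye is on its nest, with the eye plate at about (330,390).

{"name": "jog_arm", "arguments": {"series": [[-0.02,-0.008,0,0.12],[-0.04,-0.016,0,0.24],[-0.06,-0.024,0,0.36],[-0.08,-0.032,0,0.48],[-0.1,-0.04,0,0.6],[-0.12,-0.048,0,0.72],[-0.14,-0.056,0,0.84],[-0.16,-0.066,0,0.96]]}}

```text
clock: 16.23
tool_pos: [0.4951, -0.1695, 0.3594]
tcp_rot: [[-0.769, 0.64, -0.002], [0.64, 0.769, 0.0], [0.001, -0.001, -1.0]]
wrist_force: [-0.7, -0.9, 0.9]
gripper_width: 0.6
grip_force: 0.0
```

{"name": "jog_arm", "arguments": {"series": [[-0.01,-0.004,-0.02,0.12],[-0.01,-0.004,-0.04,0.24],[-0.01,-0.004,-0.06,0.36],[-0.01,-0.004,-0.08,0.48],[-0.01,-0.004,-0.1,0.6],[-0.01,-0.004,-0.12,0.61],[-0.01,-0.004,-0.12,0.61],[-0.01,-0.004,-0.12,0.61]]}}

```text
clock: 16.9
tool_pos: [0.4857, -0.1733, 0.2394]
tcp_rot: [[-0.996, 0.091, -0.002], [0.091, 0.996, 0.002], [0.003, 0.001, -1.0]]
wrist_force: [-0.8, 0.0, 1.2]
gripper_width: 0.598
grip_force: 0.0
```

```bash
python3 - <<'E'
from h import *
np.set_printoptions(precision=4,suppress=True)
s=get_state();print(s["clock"],s["tool_pos"],s["tcp_rot"],s["joints"],s["wrist_force"])
p=snapshot("wrist"); save(p,"w2"); cl=wcloud(p); cl[p["depth"]<=0]=0
def m(x0,x1,y0,y1,z0,z1): return cl[(cl[...,0]>x0)&(cl[...,0]<x1)&(cl[...,1]>y0)&(cl[...,1]<y1)&(cl[...,2]>z0)&(cl[...,2]<z1)].astype(np.float32)
P=m(.42,.55,-.22,-.1,.09,.14); print("eye",len(P))
if len(P)>10: print(P.min(0),P.max(0),cv2.minAreaRect(P[:,:2]*1000),P[P[:,2]>.12].mean(0))
P=m(.42,.55,-.25,-.08,.074,.085); print("plate",cv2.minAreaRect(P[:,:2]*1000),np.median(P[:,2]))
P=m(.3,.8,-.3,0,.1,.4);print("high",P[P[:,2].argsort()[-3:]])
E
```

```text
16.9 [ 0.4857 -0.1733  0.2394] [[-0.9958  0.0911 -0.0025]
 [ 0.0911  0.9958  0.0016]
 [ 0.0026  0.0014 -1.    ]] [ 1.2855  0.5315 -1.3017  1.8522  0.5512  1.1951  1.2807] [-0.8339  0.0395  1.163 ]
eye 907
[ 0.4654 -0.1805  0.0901] [ 0.5111 -0.1655  0.1314] ((488.3323059082031, -172.94210815429688), (11.345037460327148, 45.24116897583008), 85.07783508300781) [ 0.4878 -0.173   0.1268]
plate ((496.0997619628906, -171.88626098632812), (81.56304168701172, 102.28520202636719), 84.8244400024414) 0.07809076
high [[ 0.4614 -0.2175  0.3584]
 [ 0.4634 -0.1921  0.3584]
 [ 0.461  -0.2232  0.3585]]
```

View pics/w2.png

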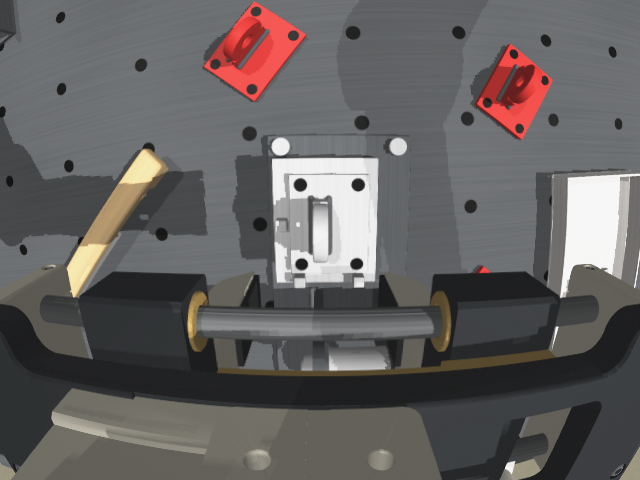

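The wrist view shows the pad eye centred under the gripper, with the eye plate at about (320,230), and nothing in the way.

{"name": "jog_arm", "arguments": {"series": [[0.0023,0.0002,-0.03,0],[0.0023,0.0002,-0.06,0],[0.0023,0.0002,-0.09,0],[0.0023,0.0002,-0.115,0],[0.0023,0.0002,-0.135,0],[0.0023,0.0002,-0.146,0],[0.0023,0.0002,-0.146,0],[0.0023,0.0002,-0.146,0]]}}

```text
clock: 17.62
tool_pos: [0.4899, -0.1735, 0.0953]
tcp_rot: [[-0.996, 0.091, 0.001], [0.091, 0.996, -0.0], [-0.001, -0.0, -1.0]]
wrist_force: [0.2, -0.2, 0.4]
gripper_width: 0.597
grip_force: 0.0
```

{"name": "jog_arm", "arguments": {"series": [[0,0,0,0],[0,0,0,0],[0,0,0,0],[0,0,0,0],[0,0,0,0],[0,0,0,0],[0,0,0,0],[0,0,0,0]], "fingers": 0.0}}

```text
clock: 18.28
tool_pos: [0.4891, -0.1731, 0.0943]
tcp_rot: [[-0.996, 0.09, 0.0], [0.09, 0.996, 0.0], [-0.0, 0.0, -1.0]]
wrist_force: [-0.5, 1.5, 1.0]
gripper_width: 0.124
grip_force: 30.0
```

{"name": "jog_arm", "arguments": {"series": [[0,0,0,0],[0,0,0,0],[0,0,0,0]]}}

```text
clock: 18.53
tool_pos: [0.489, -0.1732, 0.0943]
tcp_rot: [[-0.996, 0.09, 0.0], [0.09, 0.996, 0.0], [0.0, 0.0, -1.0]]
wrist_force: [-0.4, 1.6, 2.6]
gripper_width: 0.126
grip_force: 30.0
```

{"name": "jog_arm", "arguments": {"series": [[0,0,0.004,0],[0,0,0.01,0],[0,0,0.02,0],[0,0,0.035,0],[0,0,0.055,0],[0,0,0.075,0],[0,0,0.09,0],[0,0,0.1,0]]}}

```text
clock: 19.2
tool_pos: [0.4898, -0.1735, 0.1967]
tcp_rot: [[-0.996, 0.091, 0.002], [0.091, 0.996, -0.001], [-0.002, -0.001, -1.0]]
wrist_force: [-0.2, 0.2, -6.5]
gripper_width: 0.13
grip_force: 30.0
```

{"name": "jog_arm", "arguments": {"series": [[0.002,0.015,0,0.01],[0.005,0.04,0,0.03],[0.008,0.07,0,0.05],[0.012,0.1,0,0.07],[0.016,0.13,0,0.09],[0.02,0.16,0,0.1],[0.023,0.19,0,0.115],[0.026,0.22,0,0.115]]}}

```text
clock: 19.87
tool_pos: [0.5144, 0.0481, 0.194]
tcp_rot: [[-1.0, -0.025, -0.001], [-0.025, 1.0, -0.0], [0.001, -0.0, -1.0]]
wrist_force: [1.4, -0.7, -7.3]
gripper_width: 0.131
grip_force: 30.0
```

{"name": "jog_arm", "arguments": {"series": [[0.003,0.03,0,0],[0.006,0.06,0,0],[0.009,0.09,0,0],[0.011,0.115,0,0],[0.0125,0.13,0,0],[0.0125,0.135,0,0],[0.0125,0.135,0,0],[0.0125,0.135,0,0]]}}

```text
clock: 20.53
tool_pos: [0.527, 0.1808, 0.1938]
tcp_rot: [[-1.0, -0.025, -0.001], [-0.025, 1.0, -0.001], [0.001, -0.001, -1.0]]
wrist_force: [-0.1, -1.2, -6.5]
gripper_width: 0.126
grip_force: 30.0
```

```bash
python3 - <<'E'
from h import *
np.set_printoptions(precision=4,suppress=True)
s=get_state();print(s["clock"],s["tool_pos"],s["tcp_rot"],s["wrist_force"])
p=snapshot("wrist"); save(p,"w3"); cl=wcloud(p); cl[p["depth"]<=0]=0
def m(x0,x1,y0,y1,z0,z1): return cl[(cl[...,0]>x0)&(cl[...,0]<x1)&(cl[...,1]>y0)&(cl[...,1]<y1)&(cl[...,2]>z0)&(cl[...,2]<z1)].astype(np.float32)
P=m(.42,.62,.09,.29,.172,.188); print("padplate",len(P),cv2.minAreaRect(P[:,:2]*1000),P.min(0),P.max(0))
P=m(.4,.62,.08,.29,.028,.042); print("traywall",len(P),P.min(0),P.max(0))
E
```

```text
20.5333 [0.527  0.1808 0.1938] [[-0.9997 -0.0246 -0.0011]
 [-0.0246  0.9997 -0.0014]
 [ 0.0011 -0.0014 -1.    ]] [-0.074  -1.2374 -6.5256]
padplate 10683 ((527.1688232421875, 188.44525146484375), (90.27549743652344, 70.51605224609375), 1.6133790016174316) [0.4814 0.1523 0.172 ] [0.5725 0.2232 0.188 ]
traywall 1627 [0.464 0.115 0.028] [0.5807 0.267  0.0373]
```

View pics/w3.png

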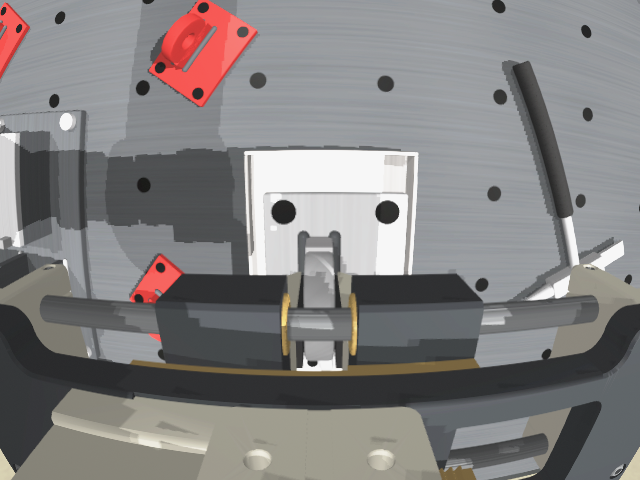

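The pad eye hangs level over the free half of the tray, which spans about (245–418, 150–275). Its measured centre is (0.527, 0.188).

{"name": "jog_arm", "arguments": {"series": [[0,0.001,-0.025,0],[0,0.001,-0.05,0],[0,0.001,-0.075,0],[0,0.001,-0.1,0],[0,0.001,-0.125,0],[0,0.001,-0.145,0],[0,0.001,-0.155,0],[0,0.001,-0.158,0]]}}

```text
clock: 21.25
tool_pos: [0.5266, 0.1801, 0.0342]
tcp_rot: [[-1.0, -0.022, -0.003], [-0.022, 1.0, -0.002], [0.003, -0.002, -1.0]]
wrist_force: [-0.1, -0.2, -6.5]
gripper_width: 0.129
grip_force: 30.0
```

{"name": "jog_arm", "arguments": {"series": [[0,0,-0.002,0],[0,0,-0.004,0],[0,0,-0.006,0],[0,0,-0.0075,0],[0,0,-0.0075,0],[0,0,-0.0075,0]]}}

```text
clock: 21.75
tool_pos: [0.5277, 0.1826, 0.0291]
tcp_rot: [[-1.0, -0.024, 0.001], [-0.024, 1.0, 0.0], [-0.001, -0.0, -1.0]]
wrist_force: [0.2, 0.5, -6.6]
gripper_width: 0.129
grip_force: 30.0
```

{"name": "jog_arm", "arguments": {"series": [[0,0,-0.0005,0],[0,0,-0.001,0],[0,0,-0.0015,0],[0,0,-0.0015,0],[0,0,-0.0015,0]]}}

```text
clock: 22.17
tool_pos: [0.5276, 0.1826, 0.0274]
tcp_rot: [[-1.0, -0.024, 0.0], [-0.024, 1.0, -0.0], [-0.0, -0.0, -1.0]]
wrist_force: [-0.9, 0.0, -6.0]
gripper_width: 0.128
grip_force: 30.0
```

{"name": "jog_arm", "arguments": {"series": [[0,0,-0.0005,0],[0,0,-0.001,0],[0,0,-0.001,0],[0,0,-0.001,0]]}}

```text
clock: 22.5
tool_pos: [0.5276, 0.1826, 0.0273]
tcp_rot: [[-1.0, -0.024, 0.001], [-0.024, 1.0, -0.001], [-0.001, -0.001, -1.0]]
wrist_force: [-3.2, -2.3, 6.8]
gripper_width: 0.131
grip_force: 30.0
```

Contact is made, so I release and rise.

{"name": "jog_arm", "arguments": {"series": [[0,0,0,0],[0,0,0,0],[0,0,0,0],[0,0,0,0],[0,0,0,0],[0,0,0.005,0],[0,0,0.02,0],[0,0,0.04,0]], "fingers": 0.045}}

```text
clock: 23.17
tool_pos: [0.5264, 0.1824, 0.0663]
tcp_rot: [[-1.0, -0.025, -0.003], [-0.025, 1.0, -0.0], [0.003, -0.0, -1.0]]
wrist_force: [0.9, -0.2, 0.5]
gripper_width: 0.489
grip_force: 0.0
```

{"name": "jog_arm", "arguments": {"series": [[0,0,0.03,0],[0,0,0.06,0],[0,0,0.09,0],[-0.02,0,0.12,0],[-0.04,0,0.15,0],[-0.05,0,0.15,0],[-0.05,0,0.15,0]]}}

```text
clock: 23.75
tool_pos: [0.4763, 0.1836, 0.2186]
tcp_rot: [[-1.0, -0.027, 0.003], [-0.027, 1.0, -0.001], [-0.003, -0.001, -1.0]]
wrist_force: [-0.5, -0.2, -0.5]
gripper_width: 0.489
grip_force: 0.0
```

```bash
python3 - <<'E'
from h import *
np.set_printoptions(precision=4,suppress=True)
s=get_state();print(s["clock"],s["tool_pos"],s["wrist_force"])
p=snapshot("scene"); save(p,"end")
for n in("padeye","finished_padeye","holddown"): print(n,[(round(r["p"],2),w(p,r["centre"])[:3]) for r in recognise(p,n)[:4]])
p=snapshot("wrist"); cl=wcloud(p); cl[p["depth"]<=0]=0
P=cl[(cl[...,0]>.47)&(cl[...,0]<.6)&(cl[...,1]>.12)&(cl[...,1]<.26)&(cl[...,2]>.007)&(cl[...,2]<.015)].astype(np.float32)
print(len(P),cv2.minAreaRect(P[:,:2]*1000),np.percentile(P[:,2],[10,50,90]))
E
```

```text
23.75 [0.4763 0.1836 0.2186] [-0.5005 -0.193  -0.4873]
padeye [(0.97, array([ 0.3176, -0.2301,  0.0074])), (0.86, array([0.6303, 0.0041, 0.009 ])), (0.6, array([0.3736, 0.0689, 0.0066])), (0.59, array([0.5401, 0.1774, 0.0096]))]
finished_padeye [(0.92, array([0.6639, 0.1851, 0.0064]))]
holddown [(0.87, array([ 0.6603, -0.1526,  0.1701]))]
4847 ((527.7356567382812, 190.072509765625), (90.21778106689453, 70.60369110107422), 1.4261046648025513) [0.01   0.011  0.0122]
```

View pics/end.png

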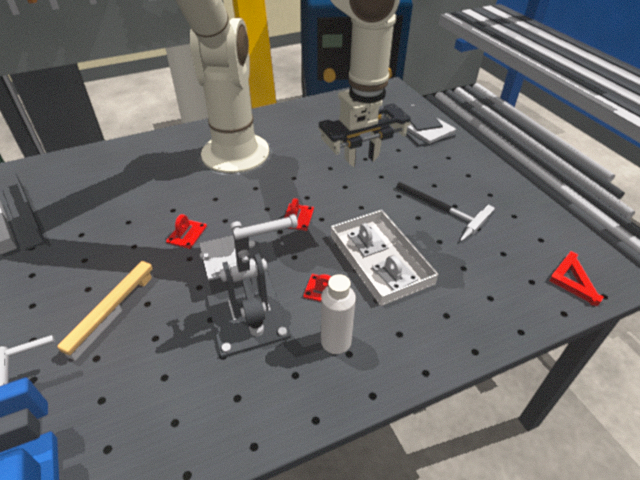

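The hold-down rests open at about (255,280). Both pad eyes stand flat in the tray, at (365,238) and (393,270), and the bystanders have not moved.

```bash
python3 -c "from cell import *; print(finish_job())"
```

```text
the job is handed in; nothing more can be done
None
```

The job is handed in (no verdict came back): the hold-down arm rests open on its stop by itself, and the pad eye sits flat in the tray's free half, with the finished pad eye, tools and can left where they were.

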